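# Move the hanging caddy to the drying bay rail

## Robot

A 6-joint arm with a two-finger parallel gripper is mounted at the origin on the work surface; the furniture and walls round the work are solid. World frame = base frame: x ahead of the robot, y to its left, z up, the work surface at z = 0. Lengths are in m, angles in degrees, forces in N, time in s.
With the tool pointing down it reaches from about 0.25 to 0.725 m from the base axis. Payload 9.7 kg.
Tool frame: the origin (TCP) lies between the finger pads, 19 mm behind the fingertips; this is the grasp point; z points along the fingers, y is the line along which they close (so a half turn about z gives the same grasp; the last joint's range is limited). The gripper opens to 85 mm and grips with 20 to 120 N. Pads are 22 mm wide; open, the fingers measure 114 mm over their backs; the gripper's body (76 mm by 85 mm) begins 54 mm behind the grasp point. The pads swing forward as they close: fully open they stand 13 mm farther back than shut.
Start: joints at [72.651, 4.979, 10.078, 95.1, 0, 90], TCP at [0.164, 0.525, 0.25] pointing down, gripper open.
Joint ranges: [-179.16, 179.16], [-48.56, 103.87], [-65.8, 70.77], [-126.05, 130.52], [-82.76, 87.17], [-180, 180]. Speed limits (degrees/s): [127.2, 127.2, 147.25, 180, 180, 180].

## Interface

Orientations are given as [roll, pitch, yaw] about the fixed x, y, z axes, in that order (R = Rz(yaw) Ry(pitch) Rx(roll)).
In Python, from workcell import bot gives the robot as it stands. The module is installed in compiled form; this text tells all that it offers.
- The arm moves only by the tool play_rows, never from a script. Its argument "increments" is a list of rows, each an object with "slide": the shift along the tool's x, y, z in mm, a list of three; "angular": the turn, a rotation vector about the tool's x, y, z in degrees, a list of three; "claw": the opening, from -1 (shut) to 1 (fully open). In form: [{"slide": [x, y, z], "angular": [rx, ry, rz], "claw": claw}, ...]. A call has 1 to 8 rows; each row shifts and turns the commanded pose from where the row before left it, along the tool's axes as they then stand; what a row does not reach is not made up. A row lasts 1/10 s, in which the tool goes at most 50 mm and 8.59 degrees, less where a joint would pass 70% of its speed; a pose out of reach is approached as far as the arm can. A call is refused whole if a number of a shift passes 50 or a number of a turn 8.59, either way. A call with a gripper value outside its range is refused whole. The fingers move at their own pace and stop on an object; "squeeze" is the grip in N (left out, the last holds). Time passes only in rows, so rows that do not move let the fingers close. It gives the time, the measured TCP pose, the force, the opening and the grip force at its end, in the units of the state.
- bot.get_obs(): the state, without advancing time (a new reading comes with each control period).
- bot.camera(name): name is "scene" or "top" or "wrist"; returns the picture (420x560x3 uint8, red, green, blue); there is no depth.
- bot.camera_info(name): a dict with "fovy" (degrees; the focal length in pixels is half the picture's height over the tangent of half this angle, whatever the lens; pixels are square), "cx", "cy" (the principal point, pixels), "R" (3x3) and "t" (3): a world point X has camera coordinates R X + t. Camera axes: x right, y down, z forward; pixel columns grow to the right and rows downward; lengths in m; the calibration is good to about 2 mm. A picture is of the moment at which its call begins: read the wrist's pose just before it. camera_info takes no time and is no camera call; for the wrist camera it gives the pose at the moment of the call.
- bot.job_done(): hands the job in; it is judged then, once.
The state is a dict: "time": time; "q": joint angles; "qd": joint speeds; "joint_efforts": joint torques, N m; "ee_pos": TCP position; "tcp_rot": TCP orientation; "wrist_force": force on the tool from outside, world axes, zero at the start; "torque": the same for the moment, N m; "opening": finger opening in m; "grasp_force": force on a finger pad.
Only numpy, scipy, OpenCV 4.12 (cv2) and the standard library are available. Lean on these libraries where they do the work, as an engineer would, in place of code of your own. Each camera call takes 0.05 s, during which the arm holds its last target. There are 200 camera calls.

## Task

Move the little white cutlery caddy from the rail of the green stand to the rail of the blue drying bay. Lift it over the bump and the end stop to get it off its rail, stand it upright on the cork mat and let go so that you can take it again the other way round its grip, then thread it onto the bay's rail, over that rail's end stop and past its bump, and leave it hanging there, straight and still, between the bump and the back post. Do not tip the caddy over, and leave the little dropper bottle and the spice jar alone.

Things in the scene. Friction and masses are not known exactly. Their poses are not given: they have to be found in the camera images.
- caddy: Loose white open cup 40 (x) by 46 (y) by 55 mm high under a steel stirrup, with a wooden grip on top; 162 mm high in all, 0.11 to 0.23 kg. Origin: centre of its underside; z up, x along the rail it hangs on (either way round will do in the end). At first it hangs square on the green stand, underside 20 mm above the worktop, cup 3 to 7 mm from the back plate.
- caddy_eye (a point): Middle of the underside of the stirrup's crosspiece, 118 mm above the caddy's origin; rests on the rail's top when hanging. The closed eye below it is 36 mm wide (y) and 63 mm high (z = 55 to 118 mm). Uprights at y = +-18 to +-23 mm and the crosspiece (z = 118 to 126 mm) are 16 mm wide in x.
- caddy_grip (a point): Point in the brown wooden grip block, 150 mm above the caddy's origin, good for the TCP. The block is 24 mm in x, 42 mm in y, z = 126 to 162 mm. On the green stand there is no room for a finger between it and the back plate: pinch it there across the rail (along y). In the bay the cheeks leave room only to pinch it along the rail (along x).
- store_stand: Fixed stand with green back plate, where the caddy hangs at first; the stands may have swapped sides. Origin on the worktop, z up, -x towards the rail's free end. Wooden base 10 mm thick, x = -75 to 85, y +-50 mm. Flat steel rail along x at y = 0, 14 mm wide, 8 mm thick, top at z = 138 mm. Back plate x = 70 to 80 mm, 40 mm wide, up to z = 195 mm.
- store_stand_tip (a point): Free end of the green stand's rail, outer face of the end stop (stand x = -56.5 mm), at the height of the rail's top. Axes as the stand's. The stop is 6 mm thick and rises 14 mm above the rail's top (z = 152). A bump on the rail at stand x = -14 to -6 mm rises 6 mm.
- bay_stand: Fixed blue drying bay, the caddy's goal. Origin, axes, base, rail, bump and end stop as on the green stand (-x towards the rail's free end, rail top z = 138 mm). Back post x = 70 to 80 mm, only up to z = 138. Two blue side cheeks, inner faces at y = +-35 mm, 8 mm thick, x = -45 to 70 mm, up to z = 188 mm.
- bay_stand_park (a point): Top of the bay's rail, midway in the parking place between bump and back post (x = 26 mm in the bay stand's frame). Axes as the bay stand's. Here belongs the caddy's eye.
- bay_stand_tip (a point): Free end of the bay's rail, outer face of the end stop (stand x = -56.5 mm), at the height of the rail's top; the stop rises 14 mm above that. Axes as the stand's.
- mat: Fixed round cork mat, 110 mm across, 6 mm thick. Origin at the centre of its underside, on the worktop.
- dropper_bottle: Loose small amber dropper bottle, 34 mm across, 102 mm high, a bystander. Origin at the centre of its underside.
- spice_jar: Loose spice jar with a mustard-coloured cap, 42 mm across, 106 mm high, a bystander. Origin at the centre of its underside.
Not all that is in view belongs to the job. Of the things that look like the caddy, the smaller one is meant.

How it is judged:
By the outcome, as a careful person would: the job done as asked, in the order asked, and still so for the second after the job is handed in, with the robot touching nothing.
It also fails if it takes over 61 s, if anything falls off the work surface, if the arm or the gripper's body presses on something with over 40 N, if the wrist force passes 120 N, or if a joint passes its speed limit or range.

## Working session

There is one attempt and no reset: what is moved stays moved. The work goes in short steps, Python scripts to look and compute and a tool call to move; the robot and the scene stay as the last step left them, time stands still between calls to the robot, and variables do not carry over. Pictures are saved under pics/ and viewed, at most 11 in all, crops included, and the job is handed in when it is done.

Besides the shell and the picture viewer there is one more tool, called after "Request:" by a JSON object that holds its "method" and its "body". play_rows: Moves the arm, as the interface text tells. Its arguments: {"type":"object","properties":{"increments":{"type":"array"},"squeeze":{"type":"number"}},"required":["increments"]}

```bash
mkdir -p pics; python3 - <<'E'
from workcell import bot
import cv2,numpy as np
np.set_printoptions(precision=4,suppress=True)
for n in ("scene","top"):
    im=bot.camera(n); cv2.imwrite(f"pics/{n}0.png",im[:,:,::-1]); np.save(f"pics/{n}0.npy",im)
    i=bot.camera_info(n); print(n,i)
o=bot.get_obs();print(o)
E
```

```text
scene {'fovy': 57.07756158014676, 'cx': 283.026248913751, 'cy': 209.70479891238648, 'R': array([[ 0.7627, -0.6466,  0.0172],
       [-0.4075, -0.501 , -0.7636],
       [ 0.5023,  0.5753, -0.6455]]), 't': array([-0.3621,  0.3556,  0.7086])}
top {'fovy': 52.550809838517885, 'cx': 282.5637630917035, 'cy': 215.31747239233508, 'R': array([[-0.0182, -0.9998, -0.0119],
       [-0.9882,  0.0198, -0.1518],
       [ 0.152 ,  0.009 , -0.9883]]), 't': array([0.0966, 0.552 , 1.1224])}
{'time': 0.1, 'q': array([72.6506,  5.0091, 10.0377, 95.097 ,  0.0011, 89.9986]), 'qd': array([ 0.0257, -0.1191,  0.0141, -0.0768, -0.0514,  0.1057]), 'joint_efforts': array([ -0.0001, -52.1562,  46.5654,   0.016 ,  -0.    ,   0.    ]), 'ee_pos': array([0.164 , 0.5248, 0.2493]), 'tcp_rot': array([-179.9315,   -0.0011,  162.652 ]), 'wrist_force': array([-1.3578,  0.1756,  0.6154]), 'torque': array([-0.0273,  0.0244, -0.0269]), 'grasp_force': 0.0, 'opening': 0.08555634189884882}
```

View pics/scene0.png

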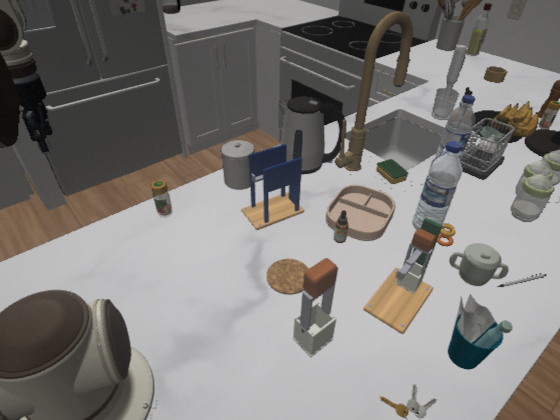

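View pics/top0.png

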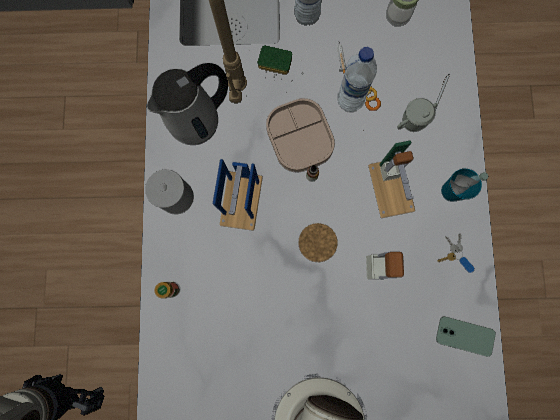

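Two look-alikes: the white caddy hanging on the green stand (top 400,160; scene 420,245) and the one standing free on the worktop (top 388,265; scene 317,305). The free one appears larger. The caddy on the green stand is the one meant, since it hangs on that rail as described. I'll confirm this in an enlarged crop.

```bash
python3 - <<'E'
import cv2,numpy as np
t=np.load("pics/top0.npy")[:,:,::-1]; s=np.load("pics/scene0.npy")[:,:,::-1]
a=cv2.resize(t[135:285,360:430],None,fx=4,fy=4,interpolation=cv2.INTER_CUBIC)
b=cv2.resize(t[150:240,205:270],None,fx=4,fy=4,interpolation=cv2.INTER_CUBIC)
c=cv2.resize(s[210:360,360:440],None,fx=3,fy=3,interpolation=cv2.INTER_CUBIC)
H=np.zeros((600,800,3),np.uint8); H[:600,:280]=a; H[:360,280:540]=b; H[:450,545:785]=c
cv2.imwrite("pics/crop1.png",H)
E
```

```text
(no output)
```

View pics/crop1.png

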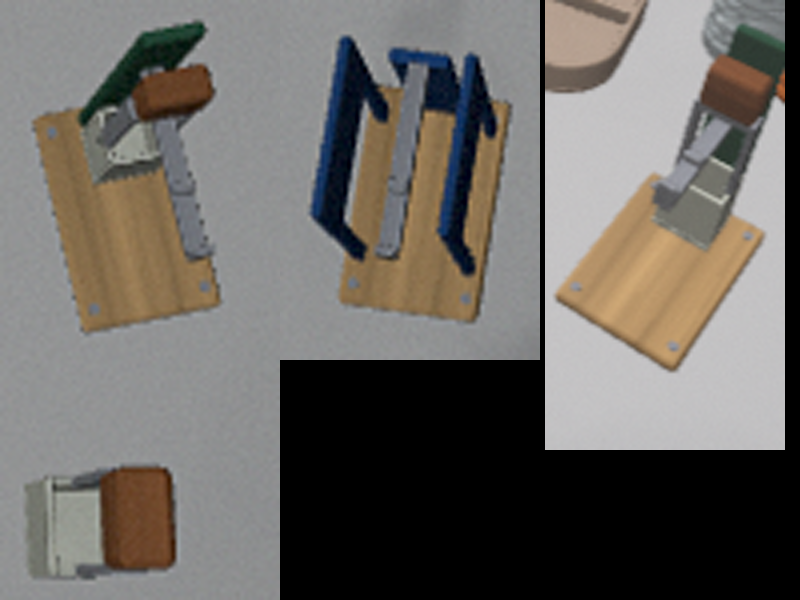

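```bash
cat > h.py <<'E'
import numpy as np,cv2
from workcell import bot
np.set_printoptions(precision=4,suppress=True)
def K(i): return 210/np.tan(np.radians(i["fovy"]/2))
def cast(i,uv,z):
    f=K(i); uv=np.atleast_2d(uv)
    d=np.c_[(uv[:,0]-i["cx"])/f,(uv[:,1]-i["cy"])/f,np.ones(len(uv))]@i["R"]
    C=-i["R"].T@i["t"]; return C+d*((z-C[2])/d[:,2])[:,None]
def proj(i,X):
    c=np.atleast_2d(X)@i["R"].T+i["t"]; return c[:,:2]/c[:,2:]*K(i)+[i["cx"],i["cy"]]
E
python3 - <<'E'
from h import *
i=bot.camera_info("top")
def stand(name,FL,FR,B,side,stop):
    P=cast(i,[FL,FR,B],.010)[:,:2]; print(name,P)
    fl,fr,b=P
    w=fr-fl; l=b-(fl if side=='L' else fr)
    print(' w',np.linalg.norm(w),'l',np.linalg.norm(l),'yaw',np.degrees(np.arctan2(w[0],-w[1])),np.degrees(np.arctan2(l[1],l[0])))
    y=np.arctan2(l[1],l[0]); ex=np.array([np.cos(y),np.sin(y)])
    org=(fl+fr)/2+.075*ex; print(' org',org,'tip',org-.0565*ex,'stop cast',cast(i,stop,.152))
stand('green',(380.75,218),(415,210.75),(368.75,164.5),'L',(409.5,199))
stand('bay',(220,225.5),(253.75,230.5),(262.5,175.75),'R',(232.2,214))
im=np.load("pics/top0.npy"); h=cv2.cvtColor(im,cv2.COLOR_RGB2HSV)
m=cv2.inRange(h,(3,120,60),(14,255,255)); m2=np.zeros_like(m); m2[140:180,380:425]=m[140:180,380:425]
c=max(cv2.findContours(m2,0,1)[0],key=cv2.contourArea); print('grip',cv2.boundingRect(c),cast(i,cv2.minAreaRect(c)[0],.175))
u,v=318,242.5; print('mat',cast(i,(u,v),.006))
print('bottle',cast(i,[(313,172)],.09),'jar',cast(i,(166,290),.1),'decoy',cast(i,(389+4,265),.17), 'tray',cast(i,(300,170),.03))
E
```

```text
green [[ 0.5456 -0.189 ]
 [ 0.5643 -0.2861]
 [ 0.701  -0.163 ]]
 w 0.09886900772830386 l 0.15749968422113658 yaw 10.880944627138225 9.510339607863031
 org [ 0.6289 -0.2252] tip [ 0.5732 -0.2345] stop cast [[ 0.5716 -0.2311  0.152 ]]
bay [[0.5333 0.2628]
 [0.5173 0.1679]
 [0.6744 0.1416]]
 w 0.09618556415589072 l 0.15922188637037166 yaw -9.580395649604826 -9.50230697700872
 org [0.5993 0.203 ] tip [0.5436 0.2123] stop cast [[0.5428 0.2101 0.152 ]]
grip (393, 151, 20, 13) [[ 0.6731 -0.2141  0.175 ]]
mat [[ 0.4805 -0.0113  0.006 ]]
bottle [[0.6617 0.0024 0.09  ]] jar [[0.3588 0.3854 0.1   ]] decoy [[ 0.409  -0.1764  0.17  ]] tray [[0.6837 0.0348 0.03  ]]
```

The crop confirms it: the caddy hanging on the green rail has a clearly smaller grip block (crop 174,92) than the free-standing one (crop 140,518), so the hanging one is meant. The green stand yaws about +10° with its tip near (0.572,-0.233). The bay yaws about -9.5° with its tip near (0.543,0.211).

Request:
{"method": "play_rows", "body": {"increments": [{"slide": [0, 0, -15], "angular": [0, 0, -6.85], "claw": 1}, {"slide": [0, 0, -15], "angular": [0, 0, -6.85], "claw": 1}, {"slide": [0, 0, -15], "angular": [0, 0, -6.85], "claw": 1}, {"slide": [0, 0, -15], "angular": [0, 0, -6.85], "claw": 1}], "squeeze": 50}}

```text
time: 0.5
ee_pos: [0.164, 0.5249, 0.3102]
tcp_rot: [-180.0, -0.0, -169.7]
wrist_force: [1.0, -0.0, 0.3]
opening: 0.0854
grasp_force: 0.0
```

```bash
cat > st.py <<'E'
import sys
from h import *
def toworld():
    pass
o=bot.get_obs(); y=np.radians(o["tcp_rot"][2])
print('t',o["time"],'q',o["q"],'p',o["ee_pos"],'r',o["tcp_rot"],'F',o["wrist_force"],'op',o["opening"],'g',o["grasp_force"])
if len(sys.argv)>3:
    d=np.array(list(map(float,sys.argv[1:4])))-o["ee_pos"]
    print('slide mm',1000*np.array([d[0]*np.cos(y)+d[1]*np.sin(y),d[0]*np.sin(y)-d[1]*np.cos(y),-d[2]]))
E
python3 st.py .62 -.22 .31
```

```text
t 0.5 q [ 72.6503   6.8889  18.9517 102.1073  -0.0012  62.3174] p [0.164  0.5249 0.3102] r [-179.96     -0.0196 -169.6672] F [ 0.9502 -0.0148  0.2508] op 0.08539134335210097 g 0.0
slide mm [-315.025  -814.566     0.1904]
```

Request:
{"method": "play_rows", "body": {"increments": [{"slide": [-17.5, -45, 0], "angular": [0, 0, 0], "claw": 1}, {"slide": [-17.5, -45, 0], "angular": [0, 0, 0], "claw": 1}, {"slide": [-17.5, -45, 0], "angular": [0, 0, 0], "claw": 1}, {"slide": [-17.5, -45, 0], "angular": [0, 0, 0], "claw": 1}, {"slide": [-17.5, -45, 0], "angular": [0, 0, 0], "claw": 1}, {"slide": [-17.5, -45, 0], "angular": [0, 0, 0], "claw": 1}, {"slide": [-17.5, -45, 0], "angular": [0, 0, 0], "claw": 1}, {"slide": [-17.5, -45, 0], "angular": [0, 0, 0], "claw": 1}]}}

```text
time: 1.3
ee_pos: [0.3651, 0.1931, 0.3099]
tcp_rot: [180.0, 0.0, -169.9]
wrist_force: [0.2, 1.0, 0.7]
opening: 0.0857
grasp_force: 0.0
```

Request:
{"method": "play_rows", "body": {"increments": [{"slide": [-17.5, -45, 0], "angular": [0, 0, 0], "claw": 1}, {"slide": [-17.5, -45, 0], "angular": [0, 0, 0], "claw": 1}, {"slide": [-17.5, -45, 0], "angular": [0, 0, 0], "claw": 1}, {"slide": [-17.5, -45, 0], "angular": [0, 0, 0], "claw": 1}, {"slide": [-17.5, -45, 0], "angular": [0, 0, 0], "claw": 1}, {"slide": [-17.5, -45, 0], "angular": [0, 0, 0], "claw": 1}, {"slide": [-17.5, -45, 0], "angular": [0, 0, 0], "claw": 1}, {"slide": [-17.5, -45, 0], "angular": [0, 0, 0], "claw": 1}]}}

```text
time: 2.1
ee_pos: [0.5659, -0.1372, 0.3096]
tcp_rot: [180.0, -0.0, -170.0]
wrist_force: [0.6, 1.8, -0.6]
opening: 0.0855
grasp_force: 0.0
```

Request:
{"method": "play_rows", "body": {"increments": [{"slide": [-17.5, -45, 0], "angular": [0, 0, 0], "claw": 1}, {"slide": [-17.5, -45, 0], "angular": [0, 0, 0], "claw": 1}, {"slide": [0, 0, 0], "angular": [0, 0, 0], "claw": 1}]}}

```text
time: 2.4
ee_pos: [0.6177, -0.2224, 0.3043]
tcp_rot: [179.9, -0.3, -170.2]
wrist_force: [0.0, 0.5, -0.7]
opening: 0.0856
grasp_force: 0.0
```

```bash
python3 - <<'E'
from h import *
o=bot.get_obs(); i=bot.camera_info("wrist"); im=bot.camera("wrist"); np.save("pics/w1.npy",im); np.save("pics/w1i.npy",i,allow_pickle=True)
print(o["ee_pos"],o["tcp_rot"],o["q"]); print(i)
# predicted points with green stand estimate
y=np.radians(10);ex=np.array([np.cos(y),np.sin(y),0]);ey=np.array([-np.sin(y),np.cos(y),0]);O=np.array([.628,-.226,0])
for a in [(-.0565,0,.152),(.045,0,.182),(.07,0,.195),(-.075,.05,.01),(-.075,-.05,.01)]: print(a,proj(i,O+a[0]*ex+a[1]*ey+[0,0,a[2]]))
cv2.imwrite("pics/w1.png",im[:,:,::-1])
E
```

```text
[ 0.6177 -0.2224  0.3043] [ 179.861    -0.3396 -170.171 ] [-19.7867  23.4951  38.5468 105.4157  -0.047  -29.6151]
{'fovy': 62.18410391319308, 'cx': 279.3659881096893, 'cy': 203.46802425091545, 'R': array([[-0.1714,  0.9852,  0.0019],
       [ 0.9364,  0.1623,  0.3112],
       [ 0.3063,  0.0551, -0.9503]]), 't': array([ 0.3239, -0.5984,  0.2555])}
(-0.0565, 0, 0.152) [[271.4804 135.4144]]
(0.045, 0, 0.182) [[271.9336 269.4339]]
(0.07, 0, 0.195) [[271.9138 306.1553]]
(-0.075, 0.05, 0.01) [[316.9852 103.7106]]
(-0.075, -0.05, 0.01) [[230.4818 103.9232]]
```

View pics/w1.png

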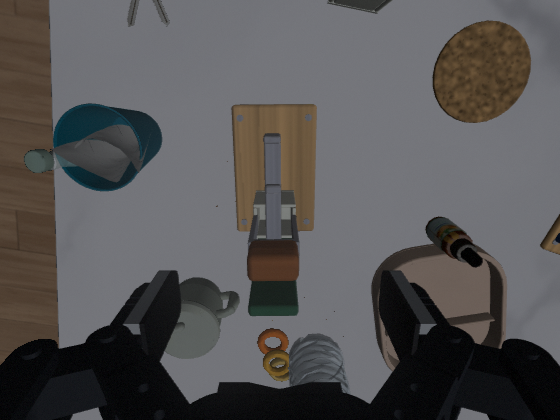

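The wrist view matches the prediction: stop at (272,136), base corners at (233,104) and (316,104), grip block at cols 248–299 and rows 239–281. I'll refine the grip centre.

```bash
python3 - <<'E'
from h import *
im=np.load("pics/w1.npy"); i=np.load("pics/w1i.npy",allow_pickle=True).item()
h=cv2.cvtColor(im,cv2.COLOR_RGB2HSV); m=cv2.inRange(h,(2,110,40),(14,255,255)); m[:230]=0;m[290:]=0;m[:,:235]=0;m[:,310:]=0
x,y,w,hh=cv2.boundingRect(max(cv2.findContours(m,0,1)[0],key=cv2.contourArea)); print(x,y,w,hh)
f=cast(i,[(x,y+hh-.5),(x+w,y+hh-.5)],.182); print(f,np.linalg.norm(f[1]-f[0]))
e=np.array([np.cos(np.radians(9.9)),np.sin(np.radians(9.9)),0])
c=f.mean(0)-.012*e; print('grip',c)
h2=cv2.inRange(h,(8,50,80),(22,200,255));h2[:95]=0;h2[245:]=0;h2[:,:225]=0;h2[:,325:]=0
b=cv2.boundingRect(h2);print('base',b)
t=cast(i,[(272,134)],.152); print('stop',t, 'grip from it', c-t)
d=(c-t)[0]; print(d@e, d@np.array([-e[1],e[0],0]))
E
python3 st.py .6725 -.217 .23
```

```text
248 244 50 37
[[ 0.6854 -0.2355  0.182 ]
 [ 0.6786 -0.1959  0.182 ]] 0.04013886212068941
grip [ 0.6702 -0.2178  0.182 ]
base (232, 104, 85, 127)
stop [[ 0.5712 -0.2356  0.152 ]] grip from it [[0.099  0.0178 0.03  ]]
0.10056408847205515 0.0005490289723759969
t 2.45 q [-19.6505  23.2109  38.3573 105.4576  -0.0052 -29.5335] p [ 0.6165 -0.2202  0.3059] r [ 179.8512   -0.2733 -170.1166] F [-0.7906  1.1739  0.2052] op 0.08538122097959573 g 0.0
slide mm [-55.6676  -6.4705  75.9047]
```

Request:
{"method": "play_rows", "body": {"increments": [{"slide": [-18, -2, 15], "angular": [0, 0, 0], "claw": 1}, {"slide": [-18, -2, 15], "angular": [0, 0, 0], "claw": 1}, {"slide": [-17, -2, 15], "angular": [0, 0, 0], "claw": 1}, {"slide": [0, 0, 0], "angular": [0, 0, 0], "claw": 1}, {"slide": [0, 0, 0], "angular": [0, 0, 0], "claw": 1}]}}

```text
time: 2.95
ee_pos: [0.6682, -0.2133, 0.2654]
tcp_rot: [180.0, -0.0, -169.9]
wrist_force: [-0.1, -0.2, 0.2]
opening: 0.0855
grasp_force: 0.0
```

```bash
python3 st.py .670 -.2177 .170
```

```text
t 2.95 q [-17.7073  28.9324  41.5209 102.6243  -0.0001 -27.8163] p [ 0.6682 -0.2133  0.2654] r [ 179.9834   -0.0318 -169.8911] F [-0.0703 -0.1503  0.177 ] op 0.08553423501483841 g 0.0
slide mm [-1.002  -4.6007 95.3706]
```

Request:
{"method": "play_rows", "body": {"increments": [{"slide": [-1, -4.5, 25], "angular": [0, 0, 0], "claw": 1}, {"slide": [0, 0, 25], "angular": [0, 0, 0], "claw": 1}, {"slide": [0, 0, 15], "angular": [0, 0, 0], "claw": 1}, {"slide": [0, 0, 15], "angular": [0, 0, 0], "claw": 1}, {"slide": [0, 0, 15], "angular": [0, 0, 0], "claw": 1}, {"slide": [0, 0, 0], "angular": [0, 0, 0], "claw": 1}, {"slide": [0, 0, 0], "angular": [0, 0, 0], "claw": 1}]}}

```text
time: 3.65
ee_pos: [0.6702, -0.2184, 0.1719]
tcp_rot: [-180.0, 0.1, -169.9]
wrist_force: [-0.0, 0.6, 0.7]
opening: 0.0852
grasp_force: 0.0
```

```bash
python3 - <<'E'
from h import *
i=bot.camera_info("wrist"); im=bot.camera("wrist"); cv2.imwrite("pics/w2.png",im[:,:,::-1]); np.save("pics/w2.npy",im)
E
python3 st.py .670 -.2177 .170
```

```text
t 3.7 q [-18.0503  26.3281  27.4443  90.9935  -0.0028 -28.103 ] p [ 0.6705 -0.2185  0.1721] r [-179.9397    0.107  -169.9473] F [ 0.5719  0.5387 -0.0257] op 0.08529980737667564 g 0.0
slide mm [0.3362 0.891  2.1236]
```

View pics/w2.png

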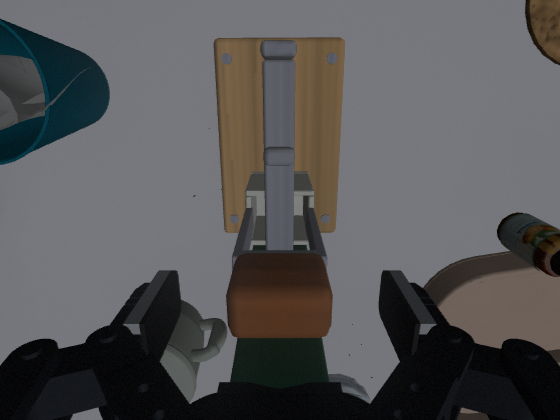

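The block (cols 228–331) is centred between the pads (180 and 380), so I can close.

Request:
{"method": "play_rows", "body": {"increments": [{"slide": [0, 0, 1], "angular": [0, 0, 0], "claw": 0.2}, {"slide": [0, 0, 0], "angular": [0, 0, 0], "claw": -0.2}, {"slide": [0, 0, 0], "angular": [0, 0, 0], "claw": -0.6}, {"slide": [0, 0, 0], "angular": [0, 0, 0], "claw": -0.6}, {"slide": [0, 0, 0], "angular": [0, 0, 0], "claw": -0.6}, {"slide": [0, 0, 0], "angular": [0, 0, 0], "claw": -0.6}, {"slide": [0, 0, 0], "angular": [0, 0, 0], "claw": -0.6}], "squeeze": 50}}

```text
time: 4.4
ee_pos: [0.6707, -0.2186, 0.1695]
tcp_rot: [-180.0, 0.0, -169.9]
wrist_force: [0.4, -0.1, 5.0]
opening: 0.0412
grasp_force: 51.1
```

```bash
python3 st.py .670 -.2177 .195
```

```text
t 4.4 q [-18.0512  26.4107  27.272   90.8147  -0.0003 -28.1023] p [ 0.6707 -0.2186  0.1695] r [-179.9778    0.041  -169.9489] F [ 0.3605 -0.116   4.9893] op 0.04118983304547498 g 51.143712401390076
slide mm [  0.5106   0.9835 -25.4515]
```

Request:
{"method": "play_rows", "body": {"increments": [{"slide": [0, 0, -5], "angular": [0, 0, 0], "claw": -0.6}, {"slide": [0, 0, -7], "angular": [0, 0, 0], "claw": -0.6}, {"slide": [0, 0, -7], "angular": [0, 0, 0], "claw": -0.6}, {"slide": [0, 0, -7], "angular": [0, 0, 0], "claw": -0.6}, {"slide": [0, 0, 0], "angular": [0, 0, 0], "claw": -0.6}, {"slide": [0, 0, 0], "angular": [0, 0, 0], "claw": -0.6}]}}

```text
time: 5.0
ee_pos: [0.6707, -0.2186, 0.1951]
tcp_rot: [-180.0, 0.0, -169.9]
wrist_force: [-0.2, -0.4, -1.5]
opening: 0.0412
grasp_force: 50.7
```

```bash
python3 st.py .670 -.2177 .195
```

```text
t 5.0 q [-18.0514  26.9012  30.7782  93.8567  -0.0011 -28.1023] p [ 0.6707 -0.2186  0.1951] r [-179.9896    0.0173 -169.9492] F [-0.2371 -0.42   -1.5057] op 0.0412470303604197 g 50.6601619720459
slide mm [0.5059 0.9884 0.1356]
```

Request:
{"method": "play_rows", "body": {"increments": [{"slide": [10, 0, 0], "angular": [0, 0, 0], "claw": -0.6}, {"slide": [20, 0, 0], "angular": [0, 0, 0], "claw": -0.6}, {"slide": [20, 0, 0], "angular": [0, 0, 0], "claw": -0.6}, {"slide": [20, 0, 0], "angular": [0, 0, 0], "claw": -0.6}, {"slide": [20, 0, 0], "angular": [0, 0, 0], "claw": -0.6}, {"slide": [20, 0, 0], "angular": [0, 0, 0], "claw": -0.6}, {"slide": [20, 0, 0], "angular": [0, 0, 0], "claw": -0.6}, {"slide": [15, 0, 0], "angular": [0, 0, 0], "claw": -0.6}]}}

```text
time: 5.8
ee_pos: [0.5265, -0.244, 0.1948]
tcp_rot: [180.0, -0.0, -170.0]
wrist_force: [0.0, 0.4, -0.2]
opening: 0.0417
grasp_force: 50.9
```

```bash
python3 - <<'E'
from h import *
im=bot.camera("scene"); cv2.imwrite("pics/s2.png",im[:,:,::-1]); np.save("pics/s2.npy",im)
E
python3 st.py .4805 -.0113 .195
```

```text
t 5.85 q [-24.9328   8.2602   7.5864  89.3833  -0.0333 -34.9352] p [ 0.5251 -0.2443  0.1951] r [ 179.9946   -0.0659 -169.9976] F [-1.06   -1.5885 -0.8335] op 0.041328914975006084 g 50.91045320034027
slide mm [  3.452  237.182    0.1383]
```

View pics/s2.png

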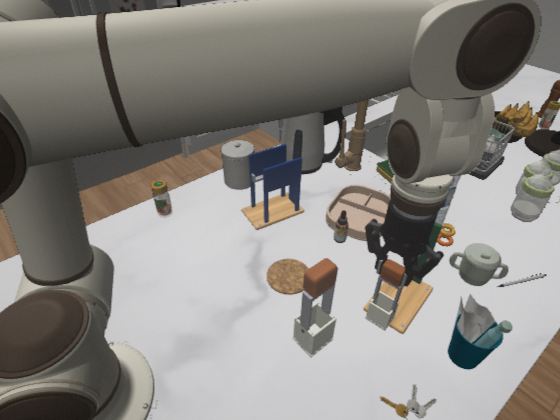

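The caddy is off the rail and free, at pixel (385,305). Next I'll carry it to the mat, turning it there to the bay's yaw.

Request:
{"method": "play_rows", "body": {"increments": [{"slide": [0, 15, 0], "angular": [0, 0, 0], "claw": -0.6}, {"slide": [0, 30, 0], "angular": [0, 0, 0], "claw": -0.6}, {"slide": [0, 40, 0], "angular": [0, 0, 0], "claw": -0.6}, {"slide": [1, 40, 0], "angular": [0, 0, 0], "claw": -0.6}, {"slide": [1, 40, 0], "angular": [0, 0, 0], "claw": -0.6}, {"slide": [1, 40, 0], "angular": [0, 0, 0], "claw": -0.6}, {"slide": [0, 22, 0], "angular": [0, 0, 0], "claw": -0.6}, {"slide": [0, 10, 0], "angular": [0, 0, 0], "claw": -0.6}]}}

```text
time: 6.65
ee_pos: [0.4832, -0.0084, 0.195]
tcp_rot: [180.0, 0.0, -169.8]
wrist_force: [0.4, 0.1, -1.8]
opening: 0.0413
grasp_force: 51.3
```

Request:
{"method": "play_rows", "body": {"increments": [{"slide": [0, 0, 10], "angular": [0, 0, 6.5], "claw": -0.6}, {"slide": [0, 0, 10], "angular": [0, 0, 6.5], "claw": -0.6}, {"slide": [0, 0, 5], "angular": [0, 0, 6.5], "claw": -0.6}, {"slide": [0, 0, 0], "angular": [0, 0, 0], "claw": -0.6}, {"slide": [0, 0, 0], "angular": [0, 0, 0], "claw": -0.6}]}}

```text
time: 7.15
ee_pos: [0.4836, -0.011, 0.17]
tcp_rot: [-180.0, -0.0, 170.7]
wrist_force: [-0.3, 0.1, -1.3]
opening: 0.0412
grasp_force: 51.2
```

```bash
python3 st.py .4805 -.0113 .156
python3 - <<'E'
from h import *
im=np.load("pics/top0.npy"); h=cv2.cvtColor(im,cv2.COLOR_RGB2HSV)
m=cv2.inRange(h,(5,60,50),(25,255,220)); z=np.zeros_like(m); z[215:270,290:345]=m[215:270,290:345]
c=max(cv2.findContours(z,0,1)[0],key=cv2.contourArea); e=cv2.fitEllipse(c); print(e,cast(bot.camera_info("top"),e[0],.006))
E
```

```text
t 7.15 q [-1.3052 -4.9495 -8.7018 86.2564 -0.0025  7.9649] p [ 0.4836 -0.011   0.17  ] r [-179.9964   -0.0082  170.7299] F [-0.281   0.1429 -1.2684] op 0.04117275341369039 g 51.23604476451874
slide mm [ 3.0331 -0.7687 14.0049]
((317.54144287109375, 242.2613983154297), (37.4859619140625, 37.99217987060547), 132.82086181640625) [[ 0.4812 -0.01    0.006 ]]
```

Request:
{"method": "play_rows", "body": {"increments": [{"slide": [2, 0, 5], "angular": [0, 0, 0], "claw": -0.6}, {"slide": [0, 0, 4], "angular": [0, 0, 0], "claw": -0.6}, {"slide": [0, 0, 2], "angular": [0, 0, 0], "claw": -0.6}, {"slide": [0, 0, 1], "angular": [0, 0, 0], "claw": -0.6}, {"slide": [0, 0, 1], "angular": [0, 0, 0], "claw": -0.6}, {"slide": [0, 0, 0], "angular": [0, 0, 0], "claw": -0.6}, {"slide": [0, 0, 0], "angular": [0, 0, 0], "claw": -0.6}]}}

```text
time: 7.85
ee_pos: [0.4815, -0.0107, 0.1571]
tcp_rot: [180.0, 0.0, 170.6]
wrist_force: [-0.3, -0.6, -1.4]
opening: 0.0412
grasp_force: 51.3
```

Request:
{"method": "play_rows", "body": {"increments": [{"slide": [0, 0, 1], "angular": [0, 0, 0], "claw": -0.6}, {"slide": [0, 0, 0], "angular": [0, 0, 0], "claw": -0.6}, {"slide": [0, 0, 0], "angular": [0, 0, 0], "claw": -0.6}]}}

```text
time: 8.15
ee_pos: [0.4814, -0.0107, 0.156]
tcp_rot: [180.0, -0.0, 170.6]
wrist_force: [0.1, 0.0, -2.5]
opening: 0.0412
grasp_force: 51.3
```

Request:
{"method": "play_rows", "body": {"increments": [{"slide": [0, 0, 1], "angular": [0, 0, 0], "claw": -0.6}, {"slide": [0, 0, 0], "angular": [0, 0, 0], "claw": -0.6}, {"slide": [0, 0, 0], "angular": [0, 0, 0], "claw": -0.6}]}}

```text
time: 8.45
ee_pos: [0.4816, -0.0107, 0.1555]
tcp_rot: [180.0, 0.0, 170.6]
wrist_force: [-1.3, 0.4, 5.3]
opening: 0.0414
grasp_force: 51.8
```

Request:
{"method": "play_rows", "body": {"increments": [{"slide": [0, 0, 0.5], "angular": [0, 0, 0], "claw": -0.6}, {"slide": [0, 0, 0], "angular": [0, 0, 0], "claw": -0.6}, {"slide": [0, 0, 0], "angular": [0, 0, 0], "claw": -0.6}]}}

```text
time: 8.75
ee_pos: [0.4817, -0.0107, 0.1555]
tcp_rot: [180.0, 0.1, 170.5]
wrist_force: [-2.3, 0.2, 8.0]
opening: 0.0414
grasp_force: 52.6
```

Request:
{"method": "play_rows", "body": {"increments": [{"slide": [0, 0, -0.5], "angular": [0, 0, 0], "claw": 0.1}, {"slide": [0, 0, 0], "angular": [0, 0, 0], "claw": 0.3}, {"slide": [0, 0, 0], "angular": [0, 0, 0], "claw": 0.6}, {"slide": [0, 0, 0], "angular": [0, 0, 0], "claw": 1}, {"slide": [0, 0, 0], "angular": [0, 0, 0], "claw": 1}, {"slide": [0, 0, 0], "angular": [0, 0, 0], "claw": 1}]}}

```text
time: 9.35
ee_pos: [0.4815, -0.0107, 0.1549]
tcp_rot: [-180.0, -0.0, 170.5]
wrist_force: [-0.2, 1.3, -1.2]
opening: 0.0855
grasp_force: 0.0
```

Request:
{"method": "play_rows", "body": {"increments": [{"slide": [0, 0, -10], "angular": [0, 0, 0], "claw": 1}, {"slide": [0, 0, -20], "angular": [0, 0, 0], "claw": 1}, {"slide": [0, 0, -25], "angular": [0, 0, 0], "claw": 1}, {"slide": [0, 0, -25], "angular": [0, 0, 0], "claw": 1}, {"slide": [0, 0, 0], "angular": [0, 0, -8.5], "claw": 1}, {"slide": [0, 0, 0], "angular": [0, 0, -8.5], "claw": 1}, {"slide": [0, 0, 0], "angular": [0, 0, -8.5], "claw": 1}, {"slide": [0, 0, 0], "angular": [0, 0, -8.5], "claw": 1}]}}

```text
time: 10.15
ee_pos: [0.4816, -0.0107, 0.2358]
tcp_rot: [-180.0, 0.0, -155.1]
wrist_force: [-0.5, -0.1, 0.7]
opening: 0.0856
grasp_force: 0.0
```

Request:
{"method": "play_rows", "body": {"increments": [{"slide": [0, 0, 0], "angular": [0, 0, -8.5], "claw": 1}, {"slide": [0, 0, 0], "angular": [0, 0, -8.5], "claw": 1}, {"slide": [0, 0, 0], "angular": [0, 0, -8.5], "claw": 1}, {"slide": [0, 0, 0], "angular": [0, 0, -8.5], "claw": 1}, {"slide": [0, 0, 0], "angular": [0, 0, -8.5], "claw": 1}, {"slide": [0, 0, 0], "angular": [0, 0, -8.5], "claw": 1}, {"slide": [0, 0, 0], "angular": [0, 0, -5], "claw": 1}, {"slide": [0, 0, 0], "angular": [0, 0, 0], "claw": 1}]}}

```text
time: 10.95
ee_pos: [0.4816, -0.0107, 0.2357]
tcp_rot: [-180.0, 0.0, -99.4]
wrist_force: [-0.4, -0.6, 0.0]
opening: 0.0852
grasp_force: 0.0
```

```bash
python3 - <<'E'
from h import *
i=bot.camera_info("wrist"); im=bot.camera("wrist"); cv2.imwrite("pics/w3.png",im[:,:,::-1]); np.save("pics/w3.npy",im); np.save("pics/w3i.npy",i,allow_pickle=True)
print(proj(i,[[.4817,-.0107,.168]]))
E
python3 st.py .4817 -.0107 .156
```

```text
[[278.0462 231.1018]]
t 11.0 q [ -1.2684  -4.6742  -1.1944  93.446   -0.0016 -81.7036] p [ 0.4815 -0.0107  0.2356] r [-179.9664    0.0033  -99.5649] F [-0.2438 -0.9171  0.0264] op 0.08582586103911125 g 0.0
slide mm [ 0.0038 -0.1608 79.6256]
```

View pics/w3.png

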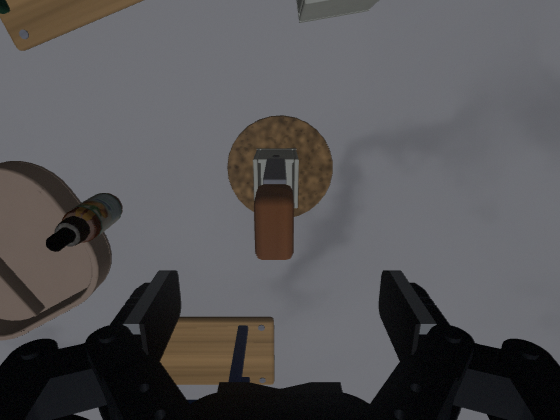

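The caddy stands upright and square on the mat. Its block (cols 254–293) is about 2.4 mm left of the pad centre, so I'll shift and descend.

Request:
{"method": "play_rows", "body": {"increments": [{"slide": [0, -2.5, 20], "angular": [0, 0, 0], "claw": 1}, {"slide": [0, 0, 20], "angular": [0, 0, 0], "claw": 1}, {"slide": [0, 0, 20], "angular": [0, 0, 0], "claw": 1}, {"slide": [0, 0, 12], "angular": [0, 0, 0], "claw": 1}, {"slide": [0, 0, 7], "angular": [0, 0, 0], "claw": 1}, {"slide": [0, 0, 0], "angular": [0, 0, 0], "claw": 0.4}, {"slide": [0, 0, 0], "angular": [0, 0, 0], "claw": 0.2}, {"slide": [0, 0, 0], "angular": [0, 0, 0], "claw": 0}], "squeeze": 50}}

```text
time: 11.8
ee_pos: [0.4844, -0.0111, 0.1569]
tcp_rot: [-179.9, 0.0, -99.5]
wrist_force: [0.5, 0.6, -0.3]
opening: 0.0443
grasp_force: 0.0
```

Request:
{"method": "play_rows", "body": {"increments": [{"slide": [0, 0, 0], "angular": [0, 0, 0], "claw": -0.2}, {"slide": [0, 0, 0], "angular": [0, 0, 0], "claw": -0.35}, {"slide": [0, 0, 0], "angular": [0, 0, 0], "claw": -0.5}, {"slide": [0, 0, 0], "angular": [0, 0, 0], "claw": -0.7}, {"slide": [0, 0, 0], "angular": [0, 0, 0], "claw": -0.9}, {"slide": [0, 0, 0], "angular": [0, 0, 0], "claw": -0.9}, {"slide": [0, 0, 0], "angular": [0, 0, 0], "claw": -0.9}, {"slide": [0, 0, 0], "angular": [0, 0, 0], "claw": -0.9}]}}

```text
time: 12.6
ee_pos: [0.4843, -0.0111, 0.1564]
tcp_rot: [-179.9, 0.0, -99.5]
wrist_force: [0.6, -0.1, 6.0]
opening: 0.0233
grasp_force: 49.8
```

```bash
python3 st.py .45 .1 .25
```

```text
t 12.6 q [ -1.3134  -4.9129 -10.1619  84.6908  -0.0023 -81.8623] p [ 0.4843 -0.0111  0.1564] r [-179.9402    0.0063  -99.4511] F [ 0.6054 -0.1115  5.9965] op 0.023340747706494722 g 49.76796805858612
slide mm [-103.9804   52.033   -93.5572]
```

Request:
{"method": "play_rows", "body": {"increments": [{"slide": [0, 0, -5], "angular": [0, 0, 0], "claw": -0.9}, {"slide": [0, 0, -15], "angular": [0, 0, 0], "claw": -0.9}, {"slide": [0, 0, -20], "angular": [0, 0, 0], "claw": -0.9}, {"slide": [-20, 3, 0], "angular": [0, 0, 0], "claw": -0.9}, {"slide": [-40, 7, 0], "angular": [0, 0, 0], "claw": -0.9}, {"slide": [-40, 7, 0], "angular": [0, 0, 0], "claw": -0.9}, {"slide": [-40, 7, 0], "angular": [0, 0, 0], "claw": -0.9}, {"slide": [-40, 7, 0], "angular": [0, 0, 0], "claw": -0.9}]}}

```text
time: 13.4
ee_pos: [0.4826, 0.1731, 0.1968]
tcp_rot: [-180.0, 0.0, -99.5]
wrist_force: [0.9, -0.4, -1.7]
opening: 0.0235
grasp_force: 49.2
```

Request:
{"method": "play_rows", "body": {"increments": [{"slide": [-35, 4, 0], "angular": [0, 0, 0], "claw": -0.9}, {"slide": [-14, 2, 0], "angular": [0, 0, 0], "claw": -0.9}, {"slide": [0, 0, 0], "angular": [0, 0, 0], "claw": -0.9}, {"slide": [0, 0, 0], "angular": [0, 0, 0], "claw": -0.9}]}}

```text
time: 13.8
ee_pos: [0.4849, 0.2204, 0.1962]
tcp_rot: [180.0, -0.0, -99.4]
wrist_force: [0.7, -0.7, -1.4]
opening: 0.0234
grasp_force: 49.3
```

```bash
python3 - <<'E'
from h import *
i=bot.camera_info("wrist"); im=bot.camera("wrist"); cv2.imwrite("pics/w4.png",im[:,:,::-1]); np.save("pics/w4.npy",im); np.save("pics/w4i.npy",i,allow_pickle=True)
y=np.radians(-9.5);ex=np.array([np.cos(y),np.sin(y),0]);ey=np.array([-np.sin(y),np.cos(y),0]);O=np.array([.599,.2025,0])
for a in [(-.0565,-.007,.152),(-.0565,.007,.152),(.07,0,.138),(-.075,.05,.01),(-.075,-.05,.01),(-.045,-.035,.188),(-.045,.035,.188)]: print(a,proj(i,O+a[0]*ex+a[1]*ey+[0,0,a[2]]))
j=np.load("pics/w3i.npy",allow_pickle=True).item()
print('w3 base front corners',cast(j,[(273.5,317.5),(273.5,384)],.01), 'exp',[O-.075*ex+s*.05*ey for s in (-1,1)])
E
python3 st.py .4856 .2215 .196
```

```text
(-0.0565, -0.007, 0.152) [[165.9509 238.3206]]
(-0.0565, 0.007, 0.152) [[168.5755 262.1728]]
(0.07, 0, 0.138) [[-47.1883 239.1217]]
(-0.075, 0.05, 0.01) [[236.6136 232.1141]]
(-0.075, -0.05, 0.01) [[232.3912 126.4814]]
(-0.045, -0.035, 0.188) [[102.6669 211.1642]]
(-0.045, 0.035, 0.188) [[126.4616 352.7535]]
w3 base front corners [[0.5169 0.164  0.01  ]
 [0.5337 0.2632 0.01  ]] exp [array([0.5168, 0.1656, 0.    ]), array([0.5333, 0.2642, 0.    ])]
t 13.85 q [ 24.4026   1.8257   0.813   89.0133  -0.0167 -56.1151] p [0.485  0.22   0.1962] r [179.9877  -0.0283 -99.4823] F [-0.1287  0.0016 -1.5079] op 0.02318623736770785 g 49.30681586265564
slide mm [-1.6238 -0.3259  0.2118]
```

View pics/w4.png

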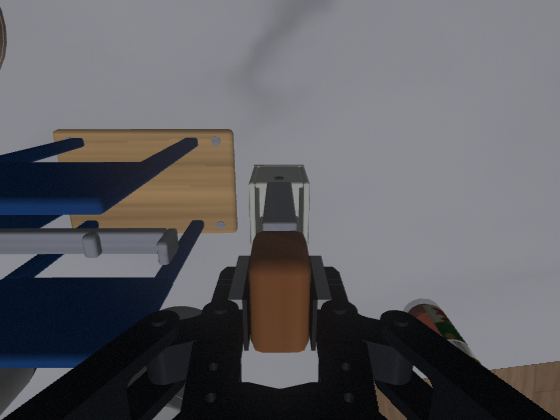

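The caddy is held upright, and the bay's base corners at (234,129) and (237,232) match the prediction. The rail (rows 229–253, stop at 160–177) lies to the left. One numerical check of the rail axis before threading.

```bash
python3 - <<'E'
from h import *
i=np.load("pics/w4i.npy",allow_pickle=True).item(); g=cv2.cvtColor(np.load("pics/w4.npy"),cv2.COLOR_RGB2GRAY).astype(int)
y=np.radians(-9.5);ex=np.array([np.cos(y),np.sin(y),0]);ey=np.array([-np.sin(y),np.cos(y),0]);O=np.array([.599,.2025,0])
for c in (20,60,120,140): print(c,g[222:262,c])
S=lambda uv,z:[(round(float((p-O)@ex)*1e3,1),round(float((p-O)@ey)*1e3,1)) for p in cast(i,uv,z)]
print(S([(20,252.5),(60,252.5),(140,253)],.138),S([(234,129),(237,232.5)],.01),S([(165,263)],.152))
p=bot.get_obs()["ee_pos"]; print('tcp',(p-O)@ex,(p-O)@ey)
E
```

```text
20 [ 15  18  18  19  20  18  36  41  42  45  60  79  97 110 108 108 107 106
 105 105 104 106 107 108 106 105 103 103 100 104 105 107 129 136 136 137
 137 137 136 137]
60 [130 130 132 131 130 129  63  41  43  46  63  80  99 109 108 110 109 108
 106 106 106 106 107 110 107 105 103 104 102 104 104 106  18  23  47 116
 138 136 137 136]
120 [103 103 102 104 105 104  58  46  49  52  67  84 100 110 111 110 109 109
 107 107 107 109 111 111 109 106 103 102 103 105 106 108 133 134 133 133
 135 135 135 135]
140 [105 104 105 106 105 103  55  49  49  53  69  85 101 109 109 112 110 109
 109 106 107 108 111 110 109 106 104 103 104 106 107 108 133 132 133 133
 134 133 133 133]
[(33.7, 8.4), (10.6, 8.3), (-35.6, 8.6)] [(-76.3, -47.8), (-75.4, 50.4)] [(-54.5, 7.5)]
tcp -0.11530606609196337 -0.0016008673840779987
```

The rail axis lies about 3 mm to stand +y of the TCP, so I'll shift 3 mm and then thread in 141 mm.

Request:
{"method": "play_rows", "body": {"increments": [{"slide": [-3, 0, 0], "angular": [0, 0, 0], "claw": -0.9}, {"slide": [0, -10, 0], "angular": [0, 0, 0], "claw": -0.9}, {"slide": [0, -15, 0], "angular": [0, 0, 0], "claw": -0.9}, {"slide": [0, -20, 0], "angular": [0, 0, 0], "claw": -0.9}, {"slide": [0, -15, 0], "angular": [0, 0, 0], "claw": -0.9}, {"slide": [0, 0, 0], "angular": [0, 0, 0], "claw": -0.9}]}}

```text
time: 14.45
ee_pos: [0.5465, 0.2129, 0.1953]
tcp_rot: [180.0, -0.0, -99.6]
wrist_force: [-0.6, -0.0, -0.6]
opening: 0.023
grasp_force: 49.6
```

```bash
python3 - <<'E'
from h import *
im=bot.camera("wrist"); im2=bot.camera("scene"); 
a=cv2.resize(im2[100:260,200:400],None,fx=2,fy=2)
H=np.zeros((420,560+400,3),np.uint8); H[:,:560]=im; H[:320,560:]=a; H=cv2.resize(H,(800,350))
cv2.imwrite("pics/w5.png",H[:,:,::-1])
E
python3 st.py .6246 .1998 .196
```

```text
t 14.55 q [ 21.3837   9.0961   8.5824  89.535    0.0031 -59.1015] p [0.5449 0.2134 0.1957] r [179.9565  -0.0224 -99.5148] F [ 0.2774  1.0544 -1.4776] op 0.02319913486185547 g 49.62458610534668
slide mm [  0.2079 -80.868   -0.3362]
```

View pics/w5.png

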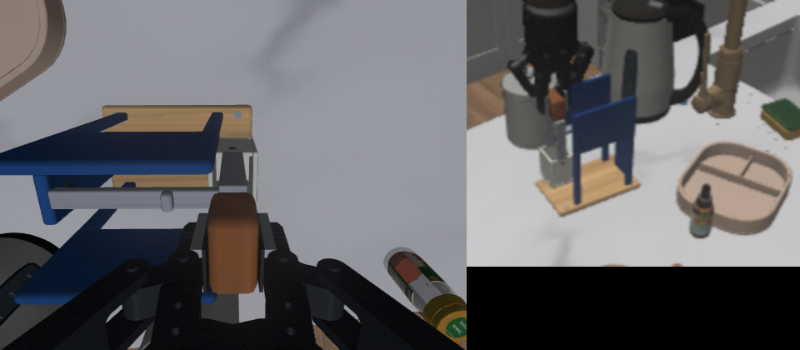

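The rail now enters the eye above the stop, clear of the uprights, and the caddy cup sits between the cheeks with no contact force. Continuing in.

Request:
{"method": "play_rows", "body": {"increments": [{"slide": [0, -12, 0], "angular": [0, 0, 0], "claw": -0.9}, {"slide": [0, -15, 0], "angular": [0, 0, 0], "claw": -0.9}, {"slide": [0, -15, 0], "angular": [0, 0, 0], "claw": -0.9}, {"slide": [0, -15, 0], "angular": [0, 0, 0], "claw": -0.9}, {"slide": [0, -14, 0], "angular": [0, 0, 0], "claw": -0.9}, {"slide": [0, -10, 0], "angular": [0, 0, 0], "claw": -0.9}, {"slide": [0, 0, 0], "angular": [0, 0, 0], "claw": -0.9}, {"slide": [0, 0, 0], "angular": [0, 0, 0], "claw": -0.9}]}}

```text
time: 15.35
ee_pos: [0.6244, 0.2007, 0.1959]
tcp_rot: [180.0, -0.0, -99.5]
wrist_force: [0.3, 0.2, -0.9]
opening: 0.0231
grasp_force: 49.8
```

```bash
python3 - <<'E'
from h import *
im=bot.camera("wrist"); im2=bot.camera("scene"); 
a=cv2.resize(im2[100:260,200:400],None,fx=2,fy=2)
H=np.zeros((420,560+400,3),np.uint8); H[:,:560]=im; H[:320,560:]=a; H=cv2.resize(H,(800,350))
cv2.imwrite("pics/w6.png",H[:,:,::-1])
E
python3 st.py .6246 .1998 .171
```

```text
t 15.45 q [ 17.8364  19.1836  20.7217  91.5396   0.0027 -62.7322] p [0.6242 0.2008 0.1962] r [179.9974   0.0017 -99.4314] F [-0.9716 -0.2816 -2.1138] op 0.023053420637291953 g 49.76587414741516
slide mm [ 0.9597 -0.6076 25.1841]
```

View pics/w6.png

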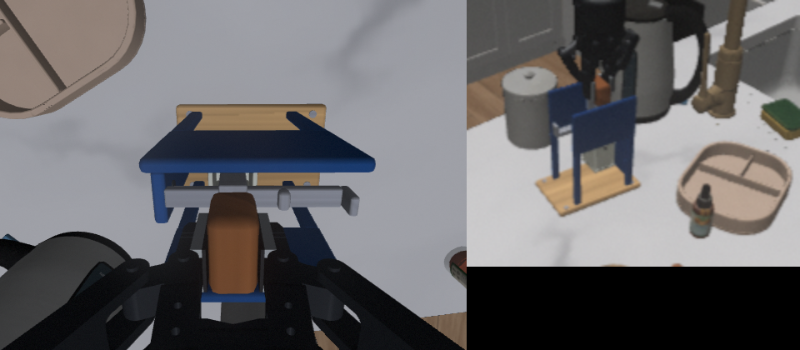

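The caddy is past the bump (col 284 of the composite) and short of the back post (col 160). Lowering it.

Request:
{"method": "play_rows", "body": {"increments": [{"slide": [0, 0, 5], "angular": [0, 0, 0], "claw": -0.9}, {"slide": [0, 0, 6], "angular": [0, 0, 0], "claw": -0.9}, {"slide": [0, 0, 6], "angular": [0, 0, 0], "claw": -0.9}, {"slide": [0, 0, 4], "angular": [0, 0, 0], "claw": -0.9}, {"slide": [0, 0, 2], "angular": [0, 0, 0], "claw": -0.9}, {"slide": [0, 0, 0], "angular": [0, 0, 0], "claw": -0.9}, {"slide": [0, 0, 0], "angular": [0, 0, 0], "claw": -0.9}]}}

```text
time: 16.15
ee_pos: [0.6246, 0.2007, 0.1732]
tcp_rot: [-180.0, 0.0, -99.5]
wrist_force: [0.7, -0.4, -1.6]
opening: 0.0234
grasp_force: 49.8
```

Request:
{"method": "play_rows", "body": {"increments": [{"slide": [0, 0, 1], "angular": [0, 0, 0], "claw": -0.9}, {"slide": [0, 0, 0], "angular": [0, 0, 0], "claw": -0.9}, {"slide": [0, 0, 0], "angular": [0, 0, 0], "claw": -0.9}]}}

```text
time: 16.45
ee_pos: [0.6247, 0.2007, 0.1721]
tcp_rot: [-180.0, 0.0, -99.5]
wrist_force: [-1.1, -0.6, -1.6]
opening: 0.0235
grasp_force: 49.8
```

Request:
{"method": "play_rows", "body": {"increments": [{"slide": [0, 0, 1], "angular": [0, 0, 0], "claw": -0.9}, {"slide": [0, 0, 0], "angular": [0, 0, 0], "claw": -0.9}, {"slide": [0, 0, 0], "angular": [0, 0, 0], "claw": -0.9}]}}

```text
time: 16.75
ee_pos: [0.6246, 0.2007, 0.171]
tcp_rot: [180.0, -0.0, -99.4]
wrist_force: [0.2, 0.5, -0.9]
opening: 0.0233
grasp_force: 49.8
```

Request:
{"method": "play_rows", "body": {"increments": [{"slide": [0, 0, 0.7], "angular": [0, 0, 0], "claw": -0.9}, {"slide": [0, 0, 0], "angular": [0, 0, 0], "claw": -0.9}, {"slide": [0, 0, 0], "angular": [0, 0, 0], "claw": -0.9}]}}

```text
time: 17.05
ee_pos: [0.6247, 0.2007, 0.1705]
tcp_rot: [-180.0, 0.0, -99.5]
wrist_force: [-0.5, 0.9, -0.6]
opening: 0.0232
grasp_force: 49.8
```

Request:
{"method": "play_rows", "body": {"increments": [{"slide": [0, 0, 0.7], "angular": [0, 0, 0], "claw": -0.9}, {"slide": [0, 0, 0], "angular": [0, 0, 0], "claw": -0.9}, {"slide": [0, 0, 0], "angular": [0, 0, 0], "claw": -0.9}]}}

```text
time: 17.35
ee_pos: [0.6247, 0.2007, 0.1704]
tcp_rot: [-179.9, 0.0, -99.4]
wrist_force: [-2.4, -0.1, 4.3]
opening: 0.0233
grasp_force: 50.6
```

Contact is made at the expected height. I'll release gently.

Request:
{"method": "play_rows", "body": {"increments": [{"slide": [0, 0, 0], "angular": [0, 0, 0], "claw": -0.9}, {"slide": [0, 0, 0], "angular": [0, 0, 0], "claw": -0.42}, {"slide": [0, 0, 0], "angular": [0, 0, 0], "claw": -0.38}, {"slide": [0, 0, 0], "angular": [0, 0, 0], "claw": -0.3}, {"slide": [0, 0, 0], "angular": [0, 0, 0], "claw": -0.1}, {"slide": [0, 0, 0], "angular": [0, 0, 0], "claw": 0.1}, {"slide": [0, 0, 0], "angular": [0, 0, 0], "claw": 0.3}, {"slide": [0, 0, 0], "angular": [0, 0, 0], "claw": 0.3}], "squeeze": 20}}

```text
time: 18.15
ee_pos: [0.6246, 0.2007, 0.1695]
tcp_rot: [180.0, -0.0, -99.4]
wrist_force: [-0.0, 0.4, 0.8]
opening: 0.0552
grasp_force: 0.0
```

Request:
{"method": "play_rows", "body": {"increments": [{"slide": [0, 0, -5], "angular": [0, 0, 0], "claw": 0.3}, {"slide": [0, 0, -15], "angular": [0, 0, 0], "claw": 0.3}, {"slide": [0, 0, -25], "angular": [0, 0, 0], "claw": 0.3}, {"slide": [0, 0, -35], "angular": [0, 0, 0], "claw": 0.3}, {"slide": [0, 0, -35], "angular": [0, 0, 0], "claw": 0.3}, {"slide": [20, 0, -10], "angular": [0, 0, 0], "claw": 0.3}, {"slide": [0, 0, 0], "angular": [0, 0, 0], "claw": 0.3}, {"slide": [0, 0, 0], "angular": [0, 0, 0], "claw": 0.3}]}}

```text
time: 18.95
ee_pos: [0.6214, 0.1804, 0.2942]
tcp_rot: [180.0, 0.0, -99.5]
wrist_force: [0.6, -0.5, -0.0]
opening: 0.0557
grasp_force: 0.0
```

```bash
python3 - <<'E'
from h import *
im=bot.camera("wrist"); im2=bot.camera("scene"); 
a=cv2.resize(im2[100:260,200:400],None,fx=2,fy=2)
H=np.zeros((420,560+400,3),np.uint8); H[:,:560]=im; H[:320,560:]=a; H=cv2.resize(H,(800,350))
cv2.imwrite("pics/w7.png",H[:,:,::-1])
E
python3 st.py
```

```text
t 19.05 q [ 16.2373  20.9518  33.9031 103.0634   0.0053 -64.3032] p [0.6211 0.1809 0.2932] r [179.8967  -0.0438 -99.4594] F [0.4985 0.3541 0.066 ] op 0.055526357364305334 g 0.0
```

View pics/w7.png

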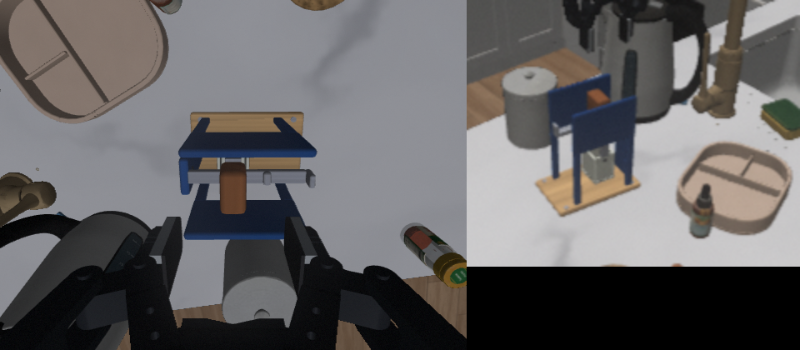

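The caddy hangs straight between the bump (266,178) and the post (185,175), and the gripper is clear. I'll let it settle and hand in.

Request:
{"method": "play_rows", "body": {"increments": [{"slide": [0, 0, 0], "angular": [0, 0, 0], "claw": 0.3}, {"slide": [0, 0, 0], "angular": [0, 0, 0], "claw": 0.3}, {"slide": [0, 0, 0], "angular": [0, 0, 0], "claw": 0.3}, {"slide": [0, 0, 0], "angular": [0, 0, 0], "claw": 0.3}, {"slide": [0, 0, 0], "angular": [0, 0, 0], "claw": 0.3}, {"slide": [0, 0, 0], "angular": [0, 0, 0], "claw": 0.3}, {"slide": [0, 0, 0], "angular": [0, 0, 0], "claw": 0.3}, {"slide": [0, 0, 0], "angular": [0, 0, 0], "claw": 0.3}]}}

```text
time: 19.85
ee_pos: [0.6214, 0.181, 0.2946]
tcp_rot: [-180.0, 0.0, -99.4]
wrist_force: [-0.2, 0.8, 0.3]
opening: 0.0553
grasp_force: 0.0
```

```bash
python3 -c "
from workcell import bot
print(bot.job_done())"
```

```text
the job is handed in; nothing more can be done
None
```

The caddy now hangs straight on the blue bay's rail between the bump and the back post, regripped on the mat along the way, with the gripper clear and the bottle and jar untouched; I handed the job in at about 20 s, and no verdict came back.

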